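# Set the study timer to the session mark

### The arm

A 7-joint arm with a two-finger parallel gripper is mounted at the origin on the work surface. World frame = base frame: x ahead of the robot, y to its left, z up, the work surface at z = 0. Lengths are in m, angles in rad, forces in N, time in s.
With the tool pointing down it reaches from about 0.425 to 0.875 m from the base axis. Payload 4.7 kg.
Tool frame: the origin (TCP) lies between the finger pads; the fingertips stand 14 mm ahead of it and the grasp point (between the pads) lies 5 mm behind it; z points along the fingers, y is the direction in which the jaws open and shut (so a half turn about z gives the same grasp; the last joint's range is limited). The gripper opens to 85 mm and grips with 20 to 120 N. Pads are 22 mm wide; open, the fingers measure 114 mm over their backs; the gripper's body (76 mm by 85 mm) begins 54 mm behind the grasp point. The pads swing forward as they close: fully open they stand 13 mm farther back than shut.
Start: joints at [0.014, 0.321, -0.07, 1.45, 0.023, 1.371, -0.057], TCP at [0.65, -0, 0.245] pointing down, gripper open.
Joint ranges: [-2.86, 2.86], [-0.3, 2.09], [-1.38, 1.24], [0.06, 2.45], [-1.56, 4.7], [0.09, 2.05], [-2.69, 2.69]. Speed limits (rad/s): [2.57, 2.57, 3.14, 3.14, 3.14, 3.14, 3.14].

### API

Orientations are given as a 3x3 rotation matrix whose columns are the frame's x, y, z axes.
In Python, from station import bot gives the robot as it stands.
- The arm moves only by the tool step_arm, never from a script. Its argument "deltas" is a list of rows, each an object with "turn": the turn, a rotation vector about the tool's x, y, z in rad, a list of three; "dp": the shift along the tool's x, y, z in mm, a list of three; "claw": the finger opening in mm, from 0 to 85.4. A call has 1 to 5 rows; each row shifts and turns the commanded pose from where the row before left it, along the tool's axes as they then stand; what a row does not reach is not made up. A row lasts 1/8 s, in which the tool goes at most 62.5 mm and 10.7 degrees, less where a joint would pass 70% of its speed; a pose out of reach is approached as far as the arm can. A call with a gripper value outside its range is refused whole. The fingers move at their own pace and stop on an object; the grip force is fixed at half the most. Time passes only in rows, so rows that do not move let the fingers close. It gives the time, the measured TCP pose, the force and the opening at its end, in the units of the state.
- bot.get_obs(): the state, without advancing time (a new reading comes with each control period).
- bot.read_camera(name): name is "scene" or "side" or "wrist"; returns a dict with "color" (480x640x3 uint8, blue, green, red), "fov_y" (degrees; the focal length in pixels is half the picture's height over the tangent of half this angle, whatever the lens; pixels are square), "cx", "cy" (the principal point, pixels), "eye" and "orientation" of the camera in the world; the wrist camera has in their place "T_tool_cam" (4x4, takes a point from camera to tool coordinates, whose origin is the TCP and whose axes are the flange's). Camera axes: x right, y down, z forward; pixel columns grow to the right and rows downward; lengths in m; the calibration is good to about 2 mm. A picture is of the moment at which its call begins: read the wrist's pose just before it. There is no depth.
- bot.finish_job(): hands the job in, once; it reports no verdict.
The state is a dict: "t": time; "joints": joint angles; "qd": joint speeds; "tau": joint torques, N m; "tool_pos": TCP position; "ee_rot": TCP orientation; "wrist_force": force on the tool from outside, world axes, zero at the start; "ft_torque": the same for the moment, N m; "gripper_width": opening from 0.0 (shut) to 1.0 (fully open).
Only numpy, scipy, OpenCV 4.12 (cv2) and the standard library are available. Lean on these libraries where they do the work, as an engineer would, in place of code of your own. Each camera call takes 0.05 s, during which the arm holds its last target.

### The job

On the desk, wind up the round study timer: push its lever clockwise (seen from above) all the way round to the end stop, then push it back the other way until the lever's pointer line stands on the one long, wide mark of the dial, and leave it there. Leave the mug, the bottle and the glasses case standing where they are.

Things in the scene. Friction and masses are not known exactly. Their poses are not given: they have to be found in the camera images.
- timer: Round white desk timer lying flat, stuck fast to the desk (it does not move): foot 138 mm across, 11 mm high; white dial face 100 mm across, its top 37 mm (its small metal hub 40 mm) above the desk. Origin: on the timer's axis at desk height, z up. Black marks lie near the dial's edge, 12.5 deg apart over 150 deg, centred on the timer's own -x direction.
- ring (a joint): Grey ring around the dial with its lever (rad; ring 128 mm across, 12 to 34 mm above the desk). 0 = lever at the first mark; grows clockwise from above; stops at 0 and 2.618. The lever points along 4.451 - value (anticlockwise from the timer's own x axis); it is on the long mark at 1.091. Friction drag 0.2 N m (2 N at the lever), no spring, stays where left.
- lever (a point): Point in the lever's outer half, 100 mm from the timer's axis, 30 mm above the desk. The lever is a grey radial bar 12 mm thick with upright flat flanks, reaching 64 to 115 mm from the axis and 14 to 46 mm above the desk; a thin white pointer line runs along its top and on over the ring to the dial's edge.
- long_mark (a point): Middle of the long mark on the dial, 36.5 mm from the timer's axis, 37 mm above the desk. It runs radially, 26 x 5 mm, the sixth of the thirteen marks counted clockwise; the twelve others are short and thin (8 x 2 mm).
- mug: White mug, 80 mm across, 90 mm high, loose, beside the timer; origin at the centre of its underside. Not to be moved.
- bottle: Green bottle, 60 mm across, 150 mm high, loose; origin at the centre of its underside. Not to be moved.
- glasses_case: Dark glasses case, 160 x 58 x 36 mm (its own x, y, z), loose; origin at the centre of its underside. Not to be moved.
Mind the look-alikes: they are no part of the job. Several things have the shape of the timer; the one meant has the colours described above.

How it is judged:
By the outcome, as a careful person would: the job done as asked, in the order asked, and still so for the second after the job is handed in, with the robot touching nothing.
It also fails if it takes over 67 s, if anything falls off the work surface, if the arm or the gripper's body presses on something with over 40 N, if the wrist force passes 120 N, or if a joint passes its speed limit or range.

## Working session

There is one attempt and no reset: what is moved stays moved. The work goes in short steps, Python scripts to look and compute and a tool call to move; the robot and the scene stay as the last step left them, time stands still between calls to the robot, and variables do not carry over. Pictures are saved under pics/ and viewed, and the job is handed in when it is done.

Besides the shell and the picture viewer there is one more tool, called after "Call:" as name(argument=value, ...) on one line, values as JSON. step_arm: Moves the arm, as the interface text tells. Its arguments: {"type":"object","properties":{"deltas":{"type":"array","items":{"type":"object","properties":{"turn":{"type":"array","items":{"type":"number"}},"dp":{"type":"array","items":{"type":"number"}},"claw":{"type":"number"}}}}},"required":["deltas"]}

```bash
mkdir -p pics; ls; cat > h.py <<'E'
import numpy as np, cv2
from station import bot
def cam(n):
    o=bot.get_obs(); c=bot.read_camera(n); h,w=c['color'].shape[:2]
    c['f']=h/2/np.tan(np.radians(c['fov_y'])/2)
    if n=='wrist':
        T=np.eye(4);T[:3,:3]=o['ee_rot'];T[:3,3]=o['tool_pos'];T=T@np.array(c['T_tool_cam'])
        c['eye']=T[:3,3];c['orientation']=T[:3,:3]
    c['eye']=np.array(c['eye']);c['orientation']=np.array(c['orientation']).reshape(3,3)
    return c
def plane(c,u,v,z):
    d=c['orientation']@np.array([(u-c['cx'])/c['f'],(v-c['cy'])/c['f'],1]);return c['eye']+d*(z-c['eye'][2])/d[2]
def proj(c,p):
    q=c['orientation'].T@(np.array(p)-c['eye']);return np.array([c['cx']+c['f']*q[0]/q[2],c['cy']+c['f']*q[1]/q[2]])
E
python3 - <<'E'
from h import *
for n in ['scene','side','wrist']:
    c=cam(n);cv2.imwrite(f'pics/{n}0.png',c['color']);print(n,c['eye'],c['fov_y'],c['cx'],c['cy'],c['orientation'].round(3).tolist())
print(bot.get_obs())
E
```

```text
pics
scene [ 0.98477673 -0.41581674  0.61473689] 55.313132155248795 316.0522726016239 242.96071929893216 [[0.743, 0.447, -0.498], [0.669, -0.486, 0.562], [0.01, -0.751, -0.66]]
side [ 0.07445299 -0.48677664  0.67693426] 47.199426029463076 310.20162255983 240.29498950661554 [[0.761, -0.395, 0.515], [-0.648, -0.492, 0.581], [0.023, -0.776, -0.631]]
wrist [0.64865027 0.06621111 0.37230102] 67.77147868664971 315.2627284697085 238.85527533136008 [[1.0, 0.0, -0.001], [0.0, -0.964, -0.265], [-0.001, 0.265, -0.964]]
{'t': 0.15, 'joints': array([ 0.0141089 ,  0.32166554, -0.0700777 ,  1.45138595,  0.0225777 ,
        1.37081931, -0.0568593 ]), 'qd': array([ 0.0008355 , -0.00131377,  0.00069391, -0.00468349,  0.00095599,
       -0.0020318 ,  0.00113615]), 'tau': array([ 4.86840745e-04, -4.94090402e+01, -3.82246608e-01, -3.14684451e+01,
        1.31496685e-02,  8.20941757e-03, -6.77807677e-07]), 'tool_pos': array([ 6.49611118e-01, -4.73599486e-05,  2.44470792e-01]), 'ee_rot': array([[-4.48835797e-05,  9.99998888e-01, -1.49032685e-03],
       [ 9.99999997e-01,  4.47833499e-05, -6.72868932e-05],
       [-6.72200766e-05, -1.49032986e-03, -9.99998887e-01]]), 'wrist_force': array([0.05801552, 0.01545658, 0.49321065]), 'ft_torque': array([0.01992355, 0.00875674, 0.04017712]), 'gripper_width': 1.0013000988714802}
```

View pics/scene0.png

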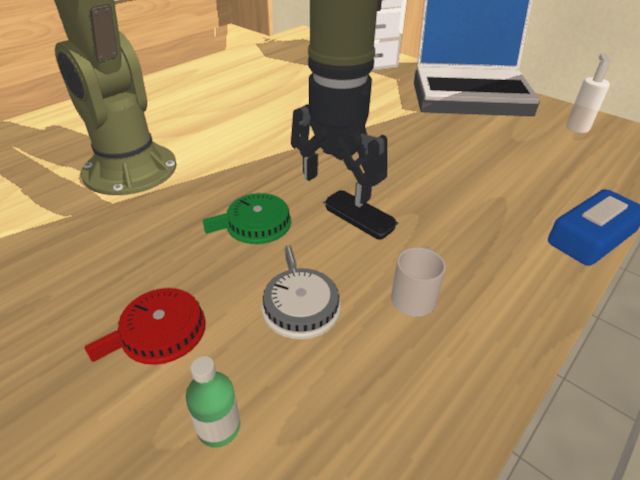

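View pics/side0.png

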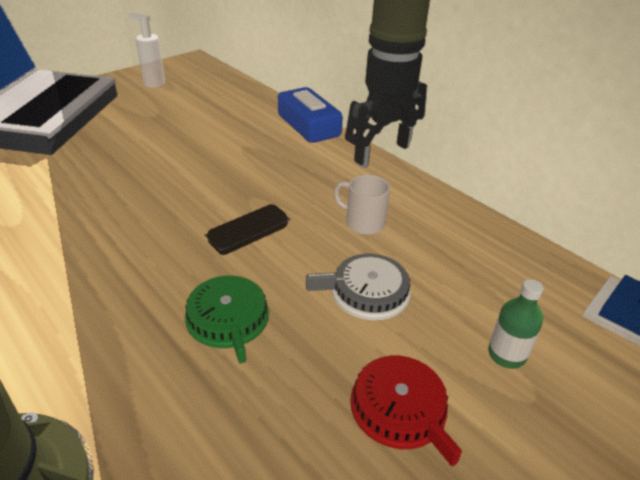

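View pics/wrist0.png

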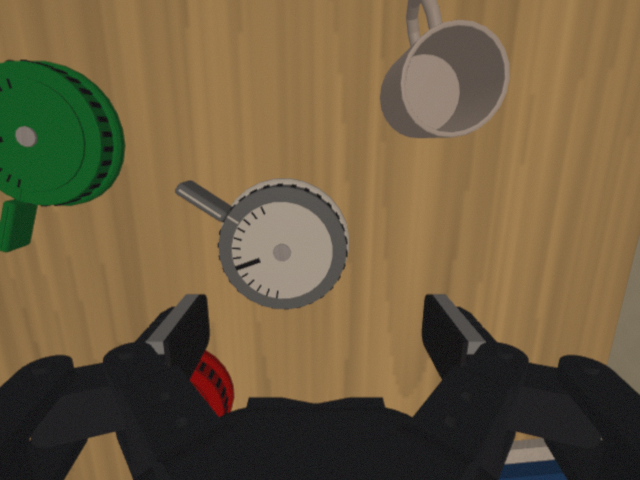

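The candidates are white/grey (scene 301,300; wrist 283,250), green (258,217) and red (161,325). Only the first has the white dial and grey ring with a grey lever. I'll confirm that in an enlarged crop and measure it.

```bash
cat > m1.py <<'E'
from h import *
c=cam('wrist');im=c['color']
cv2.imwrite('pics/crop1.png',cv2.resize(im[150:330,150:380],None,fx=3,fy=3,interpolation=cv2.INTER_CUBIC))
hsv=cv2.cvtColor(im,cv2.COLOR_BGR2HSV)
print('hub',im[252,282],'dial',im[225,290],'ring',im[290,325],'lever',im[202,205],'line',im[215,230])
roi=np.zeros(im.shape[:2],np.uint8);roi[170:320,160:370]=255
g=cv2.cvtColor(im,cv2.COLOR_BGR2GRAY)
dial=((g>125)&(hsv[...,1]<60)&(roi>0)).astype(np.uint8)
cs,_=cv2.findContours(dial,0,2);
for k in sorted(cs,key=cv2.contourArea)[-3:]:
    if len(k)>10: print('dial',cv2.contourArea(k),cv2.fitEllipse(cv2.convexHull(k)))
E
python3 m1.py
```

```text
hub [110 118 129] dial [137 151 165] ring [77 83 86] lever [80 84 88] line [80 84 88]
dial 56.0 ((199.85760498046875, 203.22232055664062), (2.605180501937866, 55.91120147705078), 122.72872161865234)
dial 451.0 ((285.36956787109375, 238.067626953125), (118.43401336669922, 126.6210708618164), 112.1344985961914)
dial 6906.0 ((281.62322998046875, 249.6250762939453), (95.54157257080078, 100.53373718261719), 105.63377380371094)
```

View pics/crop1.png

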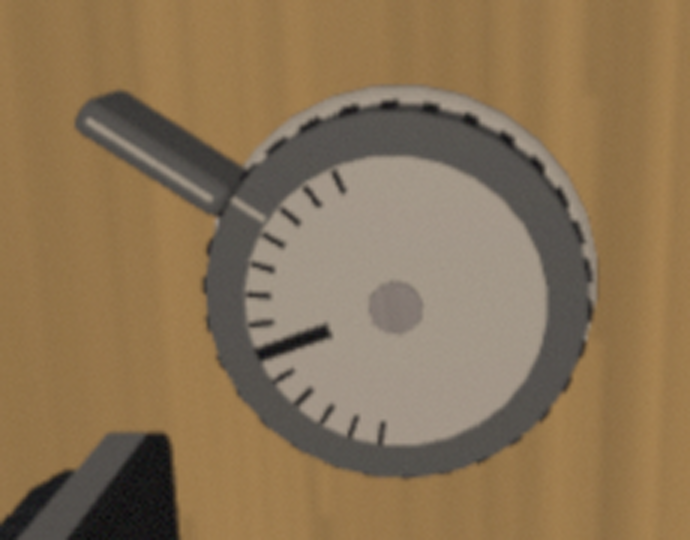

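This confirms the white dial, grey ring and grey lever. The long mark at crop (293,342) is sixth clockwise from the bottom. The pointer line now stands between the 10th and 11th marks.

```bash
cat > m2.py <<'E'
from h import *
c=cam('wrist')
def P(x,y,z): return plane(c,150+x/3-1/3,150+y/3-1/3,z)[:2]
hub=P(396,307,.040); dial=plane(c,281.62,249.63,.037)[:2]
print('hub',hub,'dial',dial); C=dial
r=[np.linalg.norm(P(x,y,.037)-C) for x,y in [(546,290),(395,155),(390,446)]];print('dial r',r)
def ang(p): d=p-C;return np.degrees(np.arctan2(d[1],d[0]))%360
a0=ang(P(381,432,.037));a13=ang(P(340,181,.037));al1,al2=ang(P(329,331,.037)),ang(P(258,354,.037))
print('first',a0,'13th',a13,'long',al1,al2, 'r',np.linalg.norm(P(329,331,.037)-C),np.linalg.norm(P(258,354,.037)-C))
i,o=P(214,203,.046),P(87,121,.046);q=P(264,221,.0345)
print('lever line',ang(i),ang(o),ang(q),np.linalg.norm(i-C),np.linalg.norm(o-C))
d=i-o;print('dir',np.degrees(np.arctan2(*( (o-i)[::-1])))%360)
for n in ['scene','side']:
    s=cam(n);im=s['color'].copy()
    for a in np.arange(0,360,5):
        t=np.radians(a)
        for R,z,col in[(.05,.037,(0,0,255)),(.064,.034,(255,0,0)),(.069,0,(0,255,0))]:
            u=proj(s,[C[0]+R*np.cos(t),C[1]+R*np.sin(t),z]);cv2.circle(im,tuple(int(v) for v in u.round()),0,col,-1)
    u=proj(s,[*C,.04]).astype(int)
    cv2.imwrite(f'pics/ov_{n}.png',cv2.resize(im[u[1]-90:u[1]+70,u[0]-120:u[0]+120],None,fx=3,fy=3))
    # mug etc.
s=cam('scene');print('scene mug rim centre', plane(s,420,264,.09), 'bottle',plane(s,203,368,.145))
print('mug wrist rim',plane(c,455,78,.09))
E
python3 m2.py
```

```text
hub [ 0.61569804 -0.03861152] dial [ 0.61541518 -0.03711761]
dial r [np.float64(0.04923960774157113), np.float64(0.04783754545871933), np.float64(0.05211273702092136)]
first 262.44986413868025 13th 112.99307569563405 long 205.68712687788945 202.12348321778887 r 0.024793657559979795 0.04994092116594058
lever line 148.01522541478656 146.93737318244038 148.47469531625788 0.06468998192479158 0.10951679134063626
dir 145.38278508712793
scene mug rim centre [0.75101449 0.10810636 0.09      ] bottle [ 0.68219625 -0.27279552  0.145     ]
mug wrist rim [0.75047589 0.11021793 0.09      ]
```

View pics/ov_scene.png

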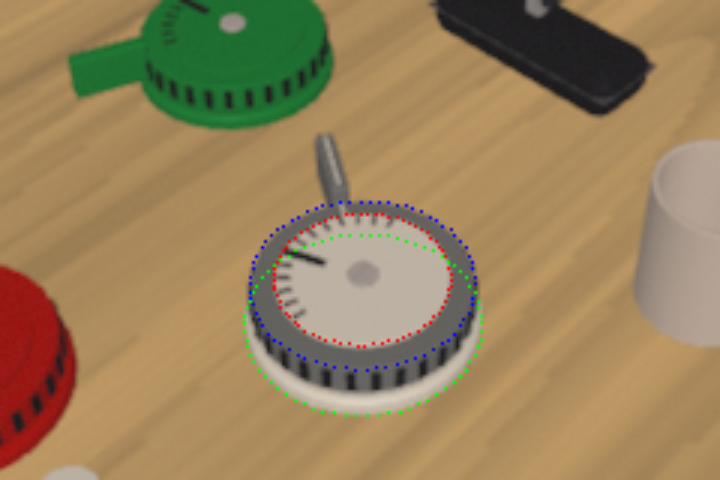

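View pics/ov_side.png

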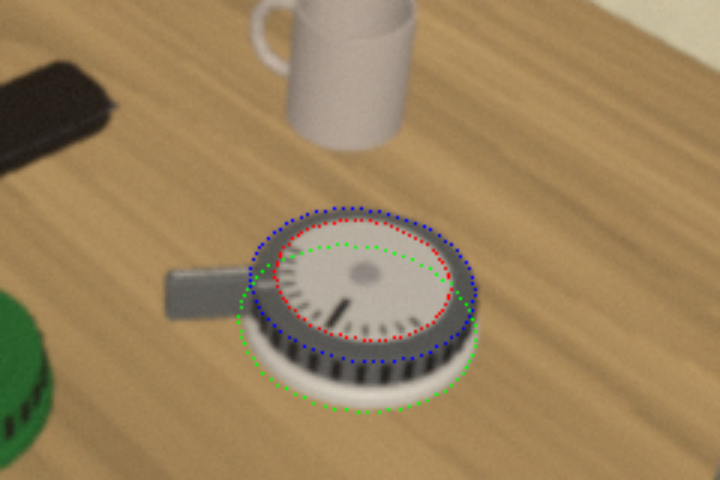

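```bash
cat > m3.py <<'E'
from h import *
c=cam('wrist')
def P(x,y,z): return plane(c,150+x/3-1/3,150+y/3-1/3,z)[:2]
for C in (np.array([.6155,-.0385]),np.array([.6155,-.0375])):
    def ang(p): d=p-C;return (np.degrees(np.arctan2(d[1],d[0]))%360).round(1)
    print([ang(P(x,y,.037)) for x,y in [(381,432),(352,427),(327,413),(303,397),(283,376),(293,342),(261,324),(258,295),(262,267),(273,239),(290,217),(312,197),(340,181)]])
    print('lever',ang(P(214,203,.046)),ang(P(87,121,.046)),ang(P(264,221,.035)))
a,b=P(329,331,.037),P(258,354,.037);d=b-a;print('long dir',np.degrees(np.arctan2(d[1],d[0]))%360)
print('green hub',plane(c,27,137,.04),'edge',plane(c,124,135,.012))
print('case', plane(cam('scene'),395,222,.03),plane(cam('scene'),327,200,.03),plane(cam('side'),208,238,.036),plane(cam('side'),288,215,.036),plane(cam('side'),220,252,.0))
s=cam('side');print('side hub',plane(s,372,275,.04));s=cam('scene');print('scene hub',plane(s,301,293,.04))
print('red',plane(s,158,315,.05))
o=bot.get_obs();print(o['t'],o['tool_pos'])
E
python3 m3.py
```

```text
[np.float64(262.6), np.float64(250.3), np.float64(238.2), np.float64(226.0), np.float64(213.6), np.float64(201.3), np.float64(189.0), np.float64(176.3), np.float64(163.8), np.float64(150.7), np.float64(138.6), np.float64(125.7), np.float64(112.0)]
lever 146.9 146.3 146.9
[np.float64(262.8), np.float64(250.7), np.float64(238.9), np.float64(226.8), np.float64(214.7), np.float64(202.8), np.float64(190.3), np.float64(177.5), np.float64(165.1), np.float64(151.8), np.float64(139.6), np.float64(126.5), np.float64(112.5)]
lever 147.7 146.7 147.9
long dir 198.6137117518911
green hub [0.3904451  0.06928082 0.04      ] edge [0.46325948 0.07140697 0.012     ]
case [0.61937864 0.23940754 0.03      ] [0.46725317 0.20249731 0.03      ] [0.45457095 0.22732661 0.036     ] [0.61446319 0.19087349 0.036     ] [0.47084634 0.21735252 0.        ]
side hub [ 0.61557742 -0.03793376  0.04      ]
scene hub [ 0.61855544 -0.03899906  0.04      ]
red [ 0.49089433 -0.23185959  0.05      ]
0.8 [ 6.50024063e-01 -3.35318871e-05  2.45371202e-01]
```

Call:
step_arm(deltas=[{"dp": [5,-39,0],"turn": [0,0,0],"claw": 34},{"dp": [5,-39,0],"turn": [0,0,0],"claw": 34},{"dp": [5.5,-38,0],"turn": [0,0,0],"claw": 34},{"dp": [0,0,0],"turn": [0,0,-0.165],"claw": 34},{"dp": [0,0,0],"turn": [0,0,-0.165],"claw": 34}])

```text
t: 1.42
tool_pos: [0.5337, 0.0156, 0.2459]
ee_rot: [[-0.329, 0.944, 0.001], [0.944, 0.329, -0.0], [-0.001, 0.001, -1.0]]
wrist_force: [-0.3, -0.9, -0.5]
gripper_width: 0.392
```

Call:
step_arm(deltas=[{"dp": [0,0,25],"turn": [0,0,-0.165],"claw": 34},{"dp": [0,0,25],"turn": [0,0,-0.165],"claw": 34},{"dp": [0,0,25],"turn": [0,0,-0.165],"claw": 34},{"dp": [0,0,25],"turn": [0,0,-0.163],"claw": 34},{"dp": [0,0,0],"turn": [0,0,0],"claw": 34}])

```text
t: 2.05
tool_pos: [0.5325, 0.0154, 0.1436]
ee_rot: [[-0.834, 0.552, -0.004], [0.552, 0.834, -0.0], [0.003, -0.002, -1.0]]
wrist_force: [0.0, -0.4, 0.2]
gripper_width: 0.397
```

```bash
cat > st.py <<'E'
from h import *
import sys
for n in sys.argv[2:]:
    c=cam(n);cv2.imwrite(f'pics/{n}{sys.argv[1]}.png',c['color'])
o=bot.get_obs();R=o['ee_rot'];C=np.array([.616,-.0385]);d=o['tool_pos'][:2]-C
print(o['t'],o['tool_pos'].round(4),'xdir',np.degrees(np.arctan2(R[1,0],R[0,0])).round(1),'R',np.linalg.norm(d).round(4),'ang',(np.degrees(np.arctan2(d[1],d[0]))%360).round(1),'zax',R[:,2].round(3),o['wrist_force'].round(1),'w',o['gripper_width'])
E
python3 st.py 1 wrist side
```

```text
2.15 [0.5344 0.0155 0.1461] xdir 146.4 R 0.0978 ang 146.5 zax [ 0.001 -0.    -1.   ] [ 0.3 -0.1 -0.8] w 0.39595198210261034
```

View pics/wrist1.png

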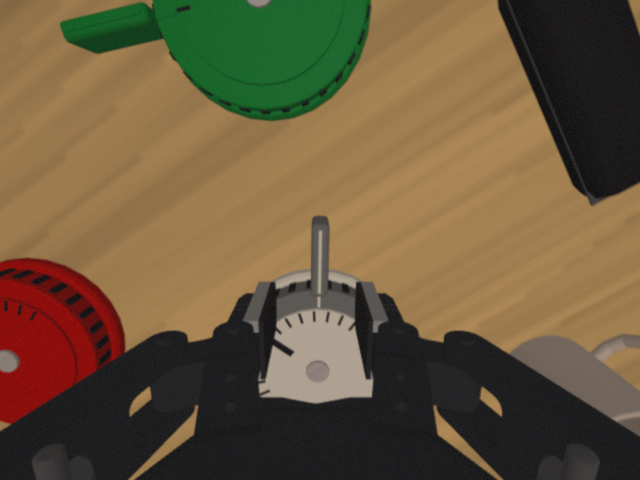

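View pics/side1.png

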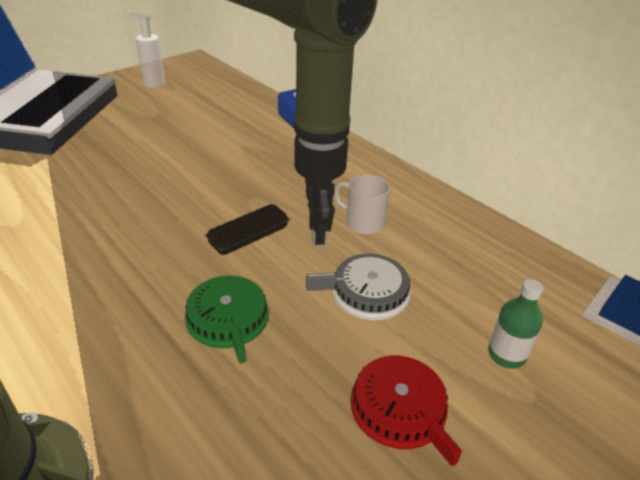

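The wrist picture shows the lever (320,255) centred between the pads (260 and 372), with the dial visible behind. I'll descend.

Call:
step_arm(deltas=[{"dp": [0,0,30],"turn": [0,0,0],"claw": 34},{"dp": [0,0,30],"turn": [0,0,0],"claw": 34},{"dp": [0,0,30],"turn": [0,0,0],"claw": 34},{"dp": [0,0,22],"turn": [0,0,0],"claw": 34},{"dp": [0,0,0],"turn": [0,0,0],"claw": 34}])

```text
t: 2.78
tool_pos: [0.5337, 0.0154, 0.0331]
ee_rot: [[-0.834, 0.552, -0.001], [0.552, 0.834, -0.0], [0.001, -0.001, -1.0]]
wrist_force: [-0.3, -0.3, 0.9]
gripper_width: 0.4
```

```bash
python3 st.py 2 wrist side
```

```text
2.875 [0.5353 0.0156 0.0349] xdir 146.5 R 0.0971 ang 146.2 zax [ 0.002  0.    -1.   ] [ 0.1 -0.4  0.1] w 0.4015934028039813
```

View pics/wrist2.png

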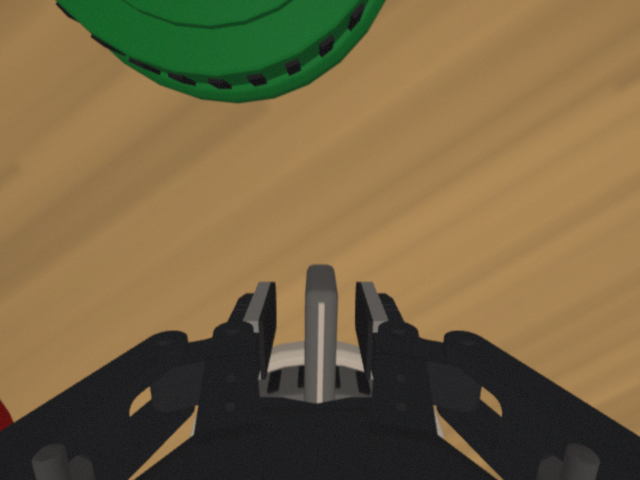

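Call:
step_arm(deltas=[{"dp": [0,0,0],"turn": [0,0,0],"claw": 20},{"dp": [-0.5,9.8,0],"turn": [0,0,0.1],"claw": 20},{"dp": [-0.5,9.8,0],"turn": [0,0,0.1],"claw": 20},{"dp": [-0.5,9.8,0],"turn": [0,0,0.1],"claw": 20},{"dp": [-0.5,9.8,0],"turn": [0,0,0.1],"claw": 20}])

```text
t: 3.5
tool_pos: [0.5622, 0.0423, 0.0346]
ee_rot: [[-0.551, 0.834, 0.001], [0.834, 0.551, -0.001], [-0.002, 0.0, -1.0]]
wrist_force: [-0.9, -2.4, 0.2]
gripper_width: 0.231
```

Call:
step_arm(deltas=[{"dp": [-0.5,9.8,0],"turn": [0,0,0.1],"claw": 20},{"dp": [0,0,0],"turn": [0,0,0],"claw": 20}])

```text
t: 3.75
tool_pos: [0.571, 0.0484, 0.0344]
ee_rot: [[-0.47, 0.883, 0.002], [0.883, 0.47, 0.0], [-0.001, 0.002, -1.0]]
wrist_force: [-0.5, 0.3, 0.2]
gripper_width: 0.233
```

```bash
python3 st.py 3 wrist side scene
```

```text
3.9 [0.5701 0.0482 0.0338] xdir 118.0 R 0.0981 ang 117.9 zax [ 0.001  0.    -1.   ] [-0.1 -0.2  0.1] w 0.23468596683272
```

View pics/wrist3.png

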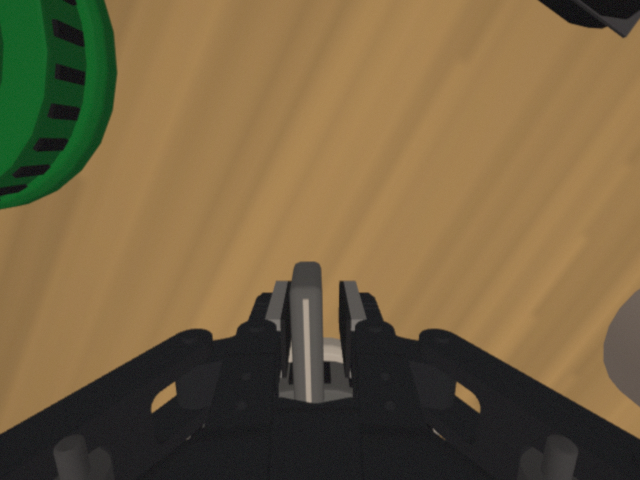

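View pics/side3.png

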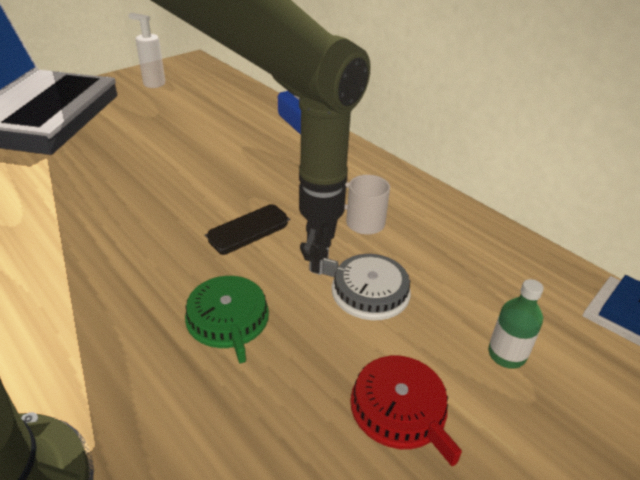

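Call:
step_arm(deltas=[{"dp": [-0.2,6.9,0],"turn": [0,0,0.07],"claw": 20},{"dp": [-0.1,4.9,0],"turn": [0,0,0.05],"claw": 20},{"dp": [0,2,0],"turn": [0,0,0.02],"claw": 20},{"dp": [0,0,0],"turn": [0,0,0],"claw": 20}])

```text
t: 4.4
tool_pos: [0.5822, 0.0535, 0.0334]
ee_rot: [[-0.342, 0.94, -0.001], [0.94, 0.342, -0.0], [-0.0, -0.001, -1.0]]
wrist_force: [-1.0, -0.2, 1.9]
gripper_width: 0.236
```

Call:
step_arm(deltas=[{"dp": [0,2,0],"turn": [0,0,0.02],"claw": 20},{"dp": [0,0,0],"turn": [0,0,0],"claw": 20}])

```text
t: 4.65
tool_pos: [0.5823, 0.0533, 0.0331]
ee_rot: [[-0.322, 0.947, -0.005], [0.947, 0.322, -0.002], [0.0, -0.005, -1.0]]
wrist_force: [-6.9, -2.7, 5.5]
gripper_width: 0.231
```

Call:
step_arm(deltas=[{"dp": [0,2,0],"turn": [0,0,0.02],"claw": 20},{"dp": [0,0,0],"turn": [0,0,0],"claw": 20}])

```text
t: 4.9
tool_pos: [0.5823, 0.0531, 0.0328]
ee_rot: [[-0.303, 0.953, -0.009], [0.953, 0.302, -0.003], [0.0, -0.009, -1.0]]
wrist_force: [-11.6, -4.5, 8.8]
gripper_width: 0.239
```

```bash
python3 st.py 4 wrist side scene
```

```text
5.05 [0.5823 0.0532 0.0328] xdir 107.6 R 0.0977 ang 110.2 zax [-0.009 -0.003 -1.   ] [-11.1  -5.2   8.6] w 0.23256203408675166
```

View pics/wrist4.png

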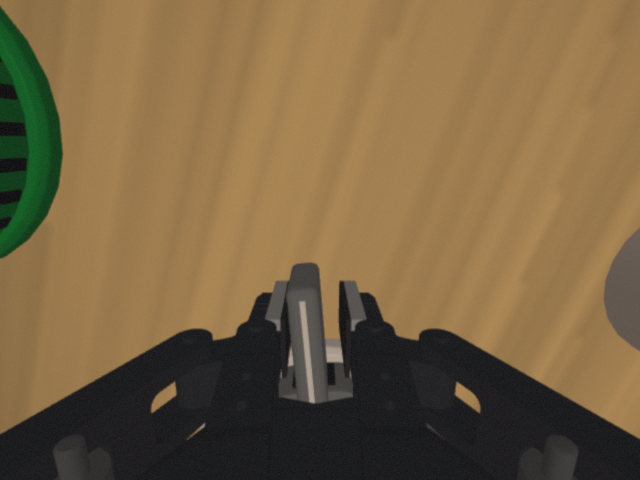

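The stop is reached: tool angle 110.2° (lever about 112.6°, predicted 112.3°), force risen to about 13 N with no more motion. Now I'll push back anticlockwise.

Call:
step_arm(deltas=[{"dp": [-1.1,-14.65,0],"turn": [0,0,-0.15],"claw": 20},{"dp": [-1.1,-14.65,0],"turn": [0,0,-0.15],"claw": 20},{"dp": [-1.1,-14.65,0],"turn": [0,0,-0.15],"claw": 20},{"dp": [-1.1,-14.65,0],"turn": [0,0,-0.15],"claw": 20},{"dp": [0,0,0],"turn": [0,0,0],"claw": 20}])

```text
t: 5.68
tool_pos: [0.5388, 0.0216, 0.0336]
ee_rot: [[-0.787, 0.617, 0.001], [0.617, 0.787, 0.0], [-0.001, 0.001, -1.0]]
wrist_force: [0.9, 0.1, 0.3]
gripper_width: 0.235
```

```bash
python3 st.py 5; python3 -c "
from h import *
print(bot.get_obs()['joints'].round(2))"
```

```text
5.675 [0.5388 0.0216 0.0336] xdir 141.9 R 0.0978 ang 142.1 zax [ 0.001  0.    -1.   ] [0.9 0.1 0.3] w 0.2351303946618778
[ 0.03  0.3  -0.13  1.94  0.05  0.9   0.78]
```

Call:
step_arm(deltas=[{"dp": [-1.1,-14.65,0],"turn": [0,0,-0.15],"claw": 20},{"dp": [-1.1,-14.65,0],"turn": [0,0,-0.15],"claw": 20},{"dp": [-1.1,-14.65,0],"turn": [0,0,-0.15],"claw": 20},{"dp": [-1.1,-14.65,0],"turn": [0,0,-0.15],"claw": 20},{"dp": [-1.1,-14.65,0],"turn": [0,0,-0.15],"claw": 20}])

```text
t: 6.3
tool_pos: [0.5188, -0.0456, 0.0335]
ee_rot: [[-0.996, -0.09, 0.0], [-0.09, 0.996, 0.001], [-0.001, 0.001, -1.0]]
wrist_force: [0.4, 1.4, 2.1]
gripper_width: 0.235
```

Call:
step_arm(deltas=[{"dp": [-0.5,-9.8,0],"turn": [0,0,-0.1],"claw": 20},{"dp": [0,0,0],"turn": [0,0,0],"claw": 20}])

```text
t: 6.55
tool_pos: [0.5204, -0.0568, 0.0334]
ee_rot: [[-0.983, -0.182, 0.001], [-0.182, 0.983, 0.0], [-0.001, -0.0, -1.0]]
wrist_force: [-0.1, -0.1, -0.4]
gripper_width: 0.234
```

```bash
python3 st.py 6 wrist scene side; python3 - <<'E'
import cv2,numpy as np
a=cv2.imread('pics/scene6.png');b=cv2.imread('pics/side6.png')
a=cv2.resize(a[230:350,230:363],(800*1//2,360));b=cv2.resize(b[230:350,290:423],(400,360))
cv2.imwrite('pics/c6.png',np.hstack([a,b]))
E
```

```text
6.7 [ 0.5202 -0.056   0.0334] xdir -169.4 R 0.0974 ang 190.3 zax [ 0.001  0.    -1.   ] [ 0.6 -0.3 -0.2] w 0.23569381457773592
```

View pics/c6.png

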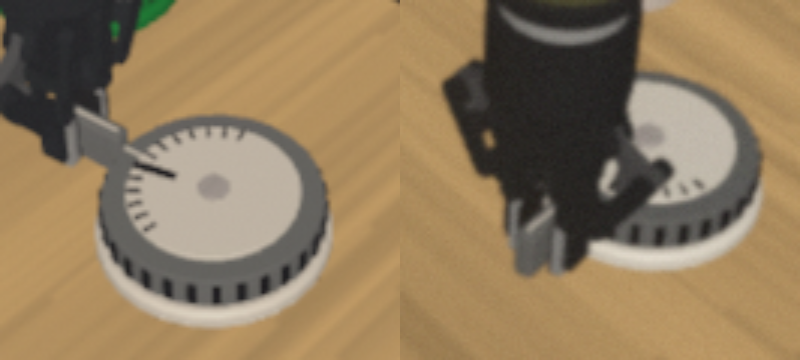

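Call:
step_arm(deltas=[{"dp": [0,2,0],"turn": [0,0,0],"claw": 34},{"dp": [0,0,-30],"turn": [0,0,0],"claw": 34},{"dp": [0,0,-40],"turn": [0,0,0],"claw": 34},{"dp": [0,0,-40],"turn": [0,0,0],"claw": 34},{"dp": [0,0,0],"turn": [0,0,0],"claw": 34}])

```text
t: 7.32
tool_pos: [0.522, -0.0543, 0.1471]
ee_rot: [[-0.983, -0.186, 0.008], [-0.186, 0.983, -0.001], [-0.007, -0.002, -1.0]]
wrist_force: [0.8, -0.5, -0.5]
gripper_width: 0.399
```

```bash
python3 st.py 7 wrist;  python3 - <<'E'
import cv2
a=cv2.imread('pics/wrist7.png');cv2.imwrite('pics/c7.png',cv2.resize(a[200:400,220:420],(600,600),interpolation=cv2.INTER_CUBIC))
E
```

```text
7.375 [ 0.5205 -0.0543  0.1449] xdir -169.3 R 0.0968 ang 189.4 zax [ 0.004 -0.001 -1.   ] [-0.5 -0.2  0.5] w 0.39767111095342017
```

View pics/c7.png

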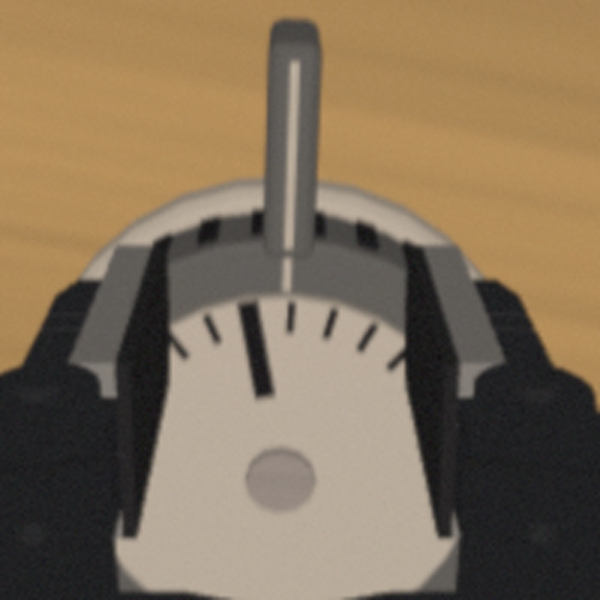

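```bash
cat > an.py <<'E'
from h import *
# angles from wrist crop pixel coords: crop origin (220,200) scale 3
def rep(c,hub,line_in,line_out,ring_in,l_in,l_out,others=[]):
    P=lambda p,z:plane(c,220+p[0]/3-1/3,200+p[1]/3-1/3,z)[:2]
    C=P(hub,.040)
    def ang(p): d=p-C;return (np.degrees(np.arctan2(d[1],d[0]))%360).round(2), (np.linalg.norm(d)*1e3).round(1)
    print('C',C);print('lever inner,outer',ang(P(line_in,.046)),ang(P(line_out,.046)),'ring line inner',ang(P(ring_in,.0345)))
    print('long',ang(P(l_in,.037)),ang(P(l_out,.037)),'others',[ang(P(p,.037)) for p in others])
    a=P(line_in,.046);b=P(line_out,.046);d=b-a;e=P(l_out,.037)-P(l_in,.037);print('dirs lever,long',np.degrees(np.arctan2(d[1],d[0]))%360,np.degrees(np.arctan2(e[1],e[0]))%360)
E
python3 - <<'E'
from an import *
c=cam('wrist')
rep(c,(280,478),(287,240),(294,62),(287,289),(264,396),(248,304),[(212,329),(291,317),(330,324),(368,337)])
E
```

```text
C [ 0.60860103 -0.0400985 ]
lever inner,outer (np.float64(189.2), np.float64(65.9)) (np.float64(188.98), np.float64(107.3)) ring line inner (np.float64(188.67), np.float64(48.6))
long (np.float64(201.26), np.float64(21.4)) (np.float64(200.17), np.float64(46.4)) others [(np.float64(213.4), np.float64(42.5)), (np.float64(187.07), np.float64(42.5)), (np.float64(174.09), np.float64(42.3)), (np.float64(160.8), np.float64(42.8))]
dirs lever,long 188.6195268668954 199.2290279790566
```

Call:
step_arm(deltas=[{"dp": [0,0,40],"turn": [0,0,0],"claw": 34},{"dp": [0,0,40],"turn": [0,0,0],"claw": 34},{"dp": [0,0,30],"turn": [0,0,0],"claw": 34},{"dp": [0,0,0],"turn": [0,0,0],"claw": 20},{"dp": [0,0,0],"turn": [0,0,0],"claw": 20}])

```text
t: 8.05
tool_pos: [0.5196, -0.0545, 0.0336]
ee_rot: [[-0.983, -0.186, 0.0], [-0.186, 0.983, 0.0], [-0.0, 0.0, -1.0]]
wrist_force: [-0.0, 1.0, 0.0]
gripper_width: 0.237
```

Call:
step_arm(deltas=[{"dp": [0,-2,0],"turn": [0,0,0],"claw": 20},{"dp": [-0.4,-8.8,0],"turn": [0,0,-0.09],"claw": 20},{"dp": [-0.4,-8.8,0],"turn": [0,0,-0.09],"claw": 20},{"dp": [0,0,0],"turn": [0,0,0],"claw": 20}])

```text
t: 8.55
tool_pos: [0.5255, -0.0741, 0.0345]
ee_rot: [[-0.934, -0.357, 0.002], [-0.357, 0.934, -0.0], [-0.002, -0.001, -1.0]]
wrist_force: [-0.1, -0.0, -0.1]
gripper_width: 0.235
```

Call:
step_arm(deltas=[{"dp": [0,2,0],"turn": [0,0,0],"claw": 34},{"dp": [0,0,-30],"turn": [0,0,0],"claw": 34},{"dp": [0,0,-40],"turn": [0,0,0],"claw": 34},{"dp": [0,0,-40],"turn": [0,0,0],"claw": 34},{"dp": [0,0,0],"turn": [0,0,0],"claw": 34}])

```text
t: 9.18
tool_pos: [0.5263, -0.0716, 0.1473]
ee_rot: [[-0.934, -0.358, 0.008], [-0.358, 0.934, -0.001], [-0.007, -0.004, -1.0]]
wrist_force: [0.6, 0.7, -0.4]
gripper_width: 0.402
```

```bash
python3 st.py 8 wrist scene;  python3 - <<'E'
import cv2
a=cv2.imread('pics/wrist8.png');cv2.imwrite('pics/c8.png',cv2.resize(a[200:400,220:420],(600,600),interpolation=cv2.INTER_CUBIC))
E
```

```text
9.275 [ 0.5238 -0.0714  0.1436] xdir -159.0 R 0.0979 ang 199.6 zax [ 0.001 -0.    -1.   ] [-0.6  0.  -0.1] w 0.3999755262657659
```

View pics/c8.png

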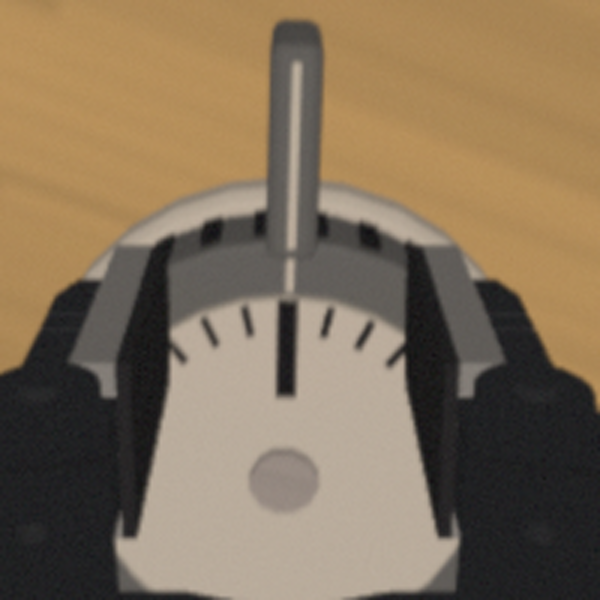

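```bash
cat > sub.py <<'E'
from an import *
import sys
c=cam('wrist');g=cv2.GaussianBlur(cv2.cvtColor(c['color'],cv2.COLOR_BGR2GRAY),(3,3),0).astype(float)
x0,x1=int(sys.argv[1]),int(sys.argv[2])
def cen(v,dark,w=7,xc=None):
    r=g[v,xc-w:xc+w+1]; b=np.median(r) if not dark else np.percentile(r,75)
    q=np.clip((b-r) if dark else (r-b),0,None); q[q<q.max()*.35]=0
    return (q*np.arange(xc-w,xc+w+1)).sum()/q.sum()
C=None
L=[(cen(v,False,4,x0),v) for v in range(223,282,2)];R=[(cen(v,False,4,x0-1),v) for v in range(289,296)];M=[(cen(v,True,8,x1),v) for v in range(303,330,2)]
hub=[283.5/3+220-1/3,479/3+200-1/3]
C=plane(c,*hub,.040)[:2]
for n,S,z in(('lever',L,.046),('ring',R,.0345),('mark',M,.037)):
    p=np.array([plane(c,u,v,z)[:2] for u,v in S]);d=p-C
    a=np.degrees(np.arctan2(d[:,1],d[:,0]))%360; e=np.linalg.norm(d,axis=1)
    t=np.polyfit(*( (p-p.mean(0))@np.linalg.svd(p-p.mean(0))[2].T).T,1)
    v=np.linalg.svd(p-p.mean(0))[2][0]; 
    if v[0]>0: v=-v
    print(n,'ang mean',a.mean().round(2),'std',a.std().round(2),'r',e.min().round(4),e.max().round(4),'dir',(np.degrees(np.arctan2(v[1],v[0]))%360).round(2),'px',np.round(S[0],1),np.round(S[-1],1))
E
python3 sub.py 317 315
```

```text
lever ang mean 200.34 std 0.15 r 0.0647 0.1049 dir 199.37 px [317. 223.] [314.9 281. ]
ring ang mean 200.91 std 0.15 r 0.0492 0.0539 dir 196.38 px [314.5 289. ] [314.1 295. ]
mark ang mean 201.85 std 1.65 r 0.0234 0.0441 dir 194.77 px [316. 303.] [312.9 329. ]
```

```bash
cat > sub2.py <<'E'
from an import *
c=cam('wrist');g=cv2.cvtColor(c['color'],cv2.COLOR_BGR2GRAY)
def fit(w,z,C,n):
    ys,xs=np.nonzero(w>0);p=np.array([plane(c,x,y,z)[:2] for x,y in zip(xs,ys)]);k=w[ys,xs].astype(float)
    m=(p*k[:,None]).sum(0)/k.sum();q=(p-m)*np.sqrt(k)[:,None];v=np.linalg.svd(q,full_matrices=False)[2][0]
    if v[0]>0:v=-v
    d=m-C;print(n,'centroid ang',(np.degrees(np.arctan2(d[1],d[0]))%360).round(2),'r',np.linalg.norm(d).round(4),'dir',(np.degrees(np.arctan2(v[1],v[0]))%360).round(2),'px',(xs*k).sum()/k.sum(),(ys*k).sum()/k.sum(),'n',len(xs))
    return m
# hub
R=g[340:385,285:345];bl=cv2.GaussianBlur(R,(3,3),0);h=((bl<155)&(bl>90)).astype(np.uint8)
thr,h=cv2.threshold(bl,0,1,cv2.THRESH_BINARY_INV+cv2.THRESH_OTSU)
cs,_=cv2.findContours(h,0,1)
for k in cs:
    if cv2.contourArea(k)>150:
        e=cv2.fitEllipse(k);print('hub',e,thr)
        if 15<e[1][0]<30: hub=(e[0][0]+285,e[0][1]+340)
C=plane(c,*hub,.040)[:2];print(C)
# long mark
w=np.clip(125-g.astype(int),0,None);w[:298]=0;w[335:]=0;w[:,:300]=0;w[:,328:]=0
n,l,s,cc=cv2.connectedComponentsWithStats((w>0).astype(np.uint8));i=1+np.argmax(s[1:,4]);w[l!=i]=0
fit(w,.037,C,'mark')
b=np.zeros_like(w);b[222:281,310:322]=np.clip(g[222:281,310:322].astype(int)-105,0,None);fit(b,.046,C,'lever line')
b=np.zeros_like(w);b[287:295,308:322]=np.clip(g[287:295,308:322].astype(int)-105,0,None);fit(b,.0345,C,'ring line')
print(g[226,308:326],g[291,308:322])
E
python3 sub2.py
```

```text
hub ((26.574655532836914, 28.60378646850586), (21.553176879882812, 23.464529037475586), 88.87012481689453) 157.0
[ 0.61296263 -0.04018648]
mark centroid ang 199.86 r 0.0372 dir 199.95 px 312.5248822890257 321.38312205722565 n 194
lever line centroid ang 199.43 r 0.0912 dir 199.44 px 314.9751620856543 254.03579581773354 n 251
ring line centroid ang 199.36 r 0.0615 dir 198.44 px 313.937701396348 288.97099892588614 n 27
[ 87  88  92  95  92  97  94  94  95  96  98  98  97  95  90  88  90 114] [ 91  93  94  95 107 134 141 131 103  95  94  91  89  85]
```

```bash
python3 sub2.py | grep -v '\['; python3 sub2.py | grep -E 'mark|line'; python3 - <<'E'
from h import *
s=cam('scene');im=s['color'];cv2.imwrite('pics/s9.png',cv2.resize(im[240:340,220:350],None,fx=6,fy=6,interpolation=cv2.INTER_CUBIC))
E
```

```text
hub ((26.328189849853516, 29.732908248901367), (21.455366134643555, 23.49125862121582), 89.79351043701172) 156.0
mark centroid ang 199.96 r 0.0375 dir 199.42 px 312.19365646638374 322.0748268930087 n 181
lever line centroid ang 199.45 r 0.0916 dir 199.43 px 314.6751062650157 254.56191092219552 n 255
ring line centroid ang 199.37 r 0.0621 dir 198.43 px 313.68397493285585 289.20232766338404 n 24
mark centroid ang 198.04 r 0.0411 dir 184.89 px 314.1703533297941 317.9570577478912 n 325
lever line centroid ang 199.45 r 0.0918 dir 199.45 px 314.6616409212839 254.59060216446213 n 251
ring line centroid ang 199.36 r 0.0623 dir 199.33 px 313.67042497831744 289.3391153512576 n 27
```

View pics/s9.png

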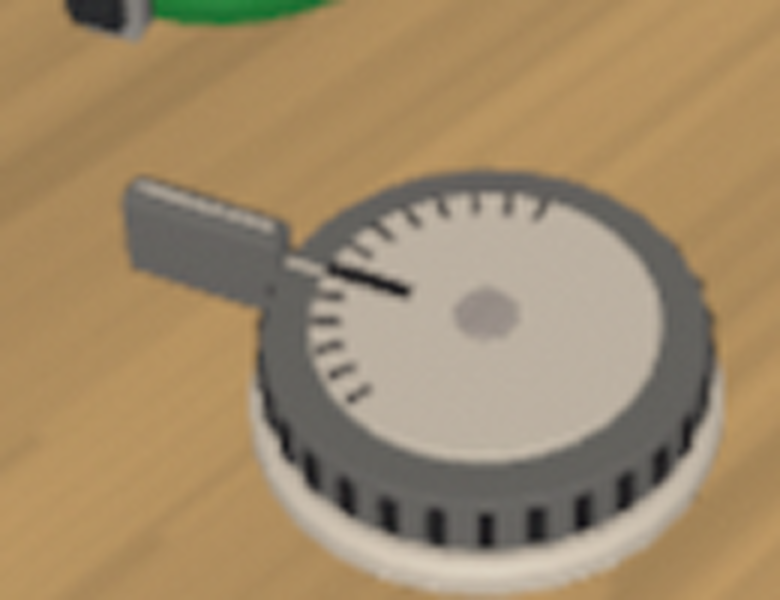

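View pics/scene8.png

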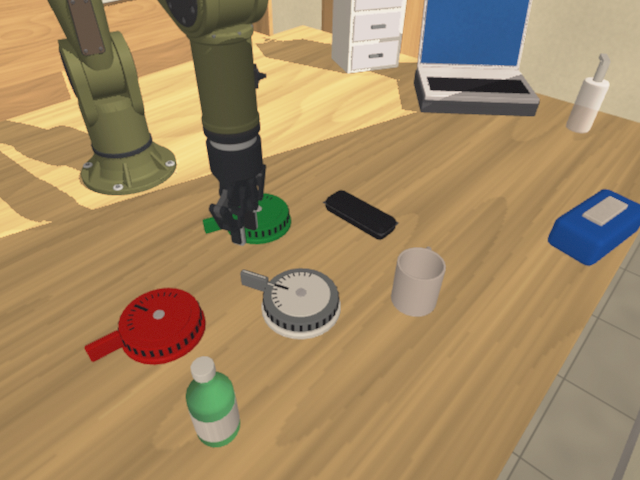

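The scene crop shows the ring line (300,265) running straight into the long mark (370,280). The wrist fits give about 0.5° between them. The mug, bottle and case stand where they were, and the gripper is well clear, so I'm handing in.

```bash
python3 - <<'E'
from h import *
print(bot.finish_job(), bot.get_obs()['t'])
E
```

```text
the job is handed in; nothing more can be done
the job is handed in; nothing more can be done
```

The white timer is wound and its pointer line stands on the long mark. I placed the open fingers on either side of the lever and pushed it clockwise to the end stop. There the lever stood at about 112.6° (112.3° predicted), and the force rose to about 13 N with no further movement. I then pushed it back anticlockwise in two stages, checking by camera after each, and lifted clear.

- **Final alignment:** two of three wrist-camera fits put the lever at 199.4° and the long mark at 199.9°, so the pointer is about 0.5° short of the mark's centre line. The third fit gave 198.0° for the mark. I discarded it because its mark region and direction were clearly off (it had probably merged with a neighbouring mark). An earlier fit was also discarded for scattered mark points. The enlarged scene picture shows the pointer running straight into the long mark. I left the 0.5° because a smaller nudge is within the arm's positioning noise.
- **Measurement noise:** the centre of the timer varied by 3 to 7 mm between wrist pictures, so I relied on angles measured within one picture.
- **Other objects:** the mug, bottle and glasses case look the same in the last scene picture as in the first. I compared them by eye only.
- **Limits:** the job took about 10 s of the 67 s. The wrist force I saw stayed under about 16 N, and the gripper was about 0.14 m above the desk, touching nothing, when I handed in.

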